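Clear the docking deck and plug in the test card

TASK

First slide the black parts bin, without lifting it off the mat, away from the front of the docking deck and leave it inside the yellow outline, lined up with it. Then get the green test card with the orange handle out from under the instrument riser and slide it flat, brass contact edge first and chips up, into the open bay of the deck until it is fully home against the connector, and let go of it. Leave the other things on the bench where they are.

Things in the scene. Friction and masses are not known exactly. Their poses are not given: they have to be found in the camera images.
- card: Loose test card, 0.15 kg: flat green blade 100 x 50 x 10 mm (x from 0 to 0.100; flat chips to 4 mm on top) and an orange block handle 90 x 28 x 24 mm (x from -0.090 to 0), undersides flush. Origin: underside, at the junction of blade and handle, midline; +x to the brass contact edge, +z up from the chip side. At the start the handle is under the riser: only the blade can be gripped, across.
- card_grip (a point): Centre of the orange handle, 45 mm behind the card's origin, 12 mm above its underside.
- card_tip (a point): Middle of the card's contact edge, 100 mm ahead of its origin, 5 mm above its underside.
- bay: The deck's open bay (green strip on its connector). Origin: in the plane of the deck's front, mid-width, on the bay floor 30 mm above the table; +x points into the bay, z up. Fully home: card origin on this origin, tip against the connector face at x=0.100. 54 mm wide, mouth flared to 58 mm. From x=0.015 lips cover its edges: underside 15 mm, top 21 mm above the floor, 42 mm open between them.
- deck: Fixed white docking deck with two bays between aluminium guides, 130 mm deep, 170 mm wide, up to 54 mm high. Origin: on the table, under the middle of its front; +x points inward, the way cards go in; bay centres at y=+38 and -38 mm. One bay is open, the other is filled by a grey cover block.
- bin: Loose open black parts bin, 110 (x) x 64 (y) x 42 mm (z), walls 4 mm, 0.3 kg with its contents, standing in front of the open bay. Origin: centre of its underside.
- spot: Yellow tape outline flat on the table, inner size 136 (x) x 90 (y) mm, no height. Origin at its centre on the table, +x along its long side. The bin belongs in it with its long side along the outline's (either way round).
- riser: Fixed low instrument riser: a shelf 250 deep (x) x 400 wide (y) mm, underside 50 mm and top 62 mm above the table, legs at its two ends (|y| from 184 to 196 mm), instruments up to 137 mm high set back 80 mm from its front edge. Origin: on the table under the middle of its front edge; +x points inward, away from the robot.
- screwdriver: Loose bystander: screwdriver with blue handle, 190 mm long, lying; origin near its middle. Leave alone.
- dispenser: Loose bystander: white dispenser bottle, 56 mm wide, 130 mm high; origin under its centre. Leave alone.
- board: Loose bystander: green control board 140 x 90 mm, up to 20 mm high, without handle; origin under its centre. Leave alone.
- heatsink: Loose bystander: aluminium finned heat sink 90 x 60 x 34 mm; origin under its centre. Leave alone.
- jar: Loose bystander: amber jar with black cap, 60 mm wide, 70 mm high; origin under its centre. Leave alone.
- tape_roll: Loose bystander: yellow ring-shaped tape roll lying flat, 84 mm across, 24 mm high; origin under its centre. Leave alone.
Not all that is in view belongs to the job. Leave any blue or purple look-alike of the card alone.

How it is judged:
By the outcome, as a careful person would: the job done as asked, in the order asked, and still so for the second after the job is handed in, with the robot touching nothing.
It also fails if it takes over 62 s, if anything falls off the work surface, if the arm or the gripper's body presses on something with over 40 N, if the wrist force passes 120 N, or if a joint passes its speed limit or range.

ROBOT

A 7-joint arm with a two-finger parallel gripper is mounted at the origin on the work surface. World frame = base frame: x ahead of the robot, y to its left, z up, the work surface at z = 0. Lengths are in m, angles in rad, forces in N, time in s.
With the tool pointing down it reaches from about 0.425 to 0.925 m from the base axis. Payload 6.8 kg.
Tool frame: the origin (TCP) lies at the very end of the fingers, on their centre line; the grasp point (between the pads) lies 19 mm behind it; z points along the fingers, y is the line along which they close (so a half turn about z gives the same grasp; the last joint's range is limited). The gripper opens to 85 mm and grips with 20 to 120 N. Pads are 22 mm wide; open, the fingers measure 114 mm over their backs; the gripper's body (76 mm by 85 mm) begins 54 mm behind the grasp point. The pads swing forward as they close: fully open they stand 13 mm farther back than shut.
Start: joints at [-1.455, 0.477, 0.022, 1.555, -0.011, 1.109, -0.083], TCP at [0.15, 0.658, 0.231] pointing down, gripper open.
Joint ranges: [-2.96, 2.96], [-0.34, 2.1], [-1.41, 1.46], [0.24, 2.44], [-1.37, 4.51], [0.17, 1.92], [-2.96, 2.96]. Speed limits (rad/s): [2.39, 2.39, 3.14, 3.14, 3.14, 3.14, 3.14].

INTERFACE

Orientations are given as a unit quaternion [x, y, z, w].
In Python, from bench import status, get_image, camera_params, r, search_frame, pinpoint gives the robot as it stands.
- The arm moves only by the tool play_rows, never from a script. Its argument "motion" is a list of rows, each an object of numbers: "x", "y", "z": the shift along the tool's x, y, z in cm; "wx", "wy", "wz": the turn, a rotation vector about the tool's x, y, z in degrees; "jaw": the opening, from 0 (shut) to 1 (fully open). A call has 1 to 10 rows; each row shifts and turns the commanded pose from where the row before left it, along the tool's axes as they then stand; what a row does not reach is not made up. A row lasts 1/10 s, in which the tool goes at most 50 mm and 8.59 degrees, less where a joint would pass 70% of its speed; a pose out of reach is approached as far as the arm can. A call is refused whole if a number of a shift passes 5 or a number of a turn 8.59, either way. A call with a gripper value outside its range is refused whole. The fingers move at their own pace and stop on an object; "grip_force" is the grip in N (left out, the last holds). Time passes only in rows, so rows that do not move let the fingers close. It gives the time, the measured TCP pose, the force, the opening and the grip force at its end, in the units of the state.
- status.read_state(): the state, without advancing time (a new reading comes with each control period).
- get_image(name): name is "scene" or "side" or "wrist"; returns the picture (400x640x3 uint8, red, green, blue); there is no depth.
- camera_params(name): a dict with "vfov" (degrees; the focal length in pixels is half the picture's height over the tangent of half this angle, whatever the lens; pixels are square), "cx", "cy" (the principal point, pixels), "R" (3x3) and "t" (3): a world point X has camera coordinates R X + t. Camera axes: x right, y down, z forward; pixel columns grow to the right and rows downward; lengths in m; the calibration is good to about 2 mm. A picture is of the moment at which its call begins: read the wrist's pose just before it. camera_params takes no time and is no camera call; for the wrist camera it gives the pose at the moment of the call.
- r.sign_off(): hands the job in; it is judged then, once.
Trained networks look in the newest picture that a camera, given by its name, has taken for a name from the list of things; names that differ only in an ending like _2 or _b are one class to them, and where a whole thing is asked for, a point or a joint stands for the part that bears it (a point fixed in the world has none). Each returns a list of dicts, best first, with "p" (0 to 1); they miss things now and then, are a little off and sometimes report something else, mostly with a low value. They report only what shows in the picture. A call takes as long as a camera call. They do not tell look-alikes from the thing itself.
- search_frame(camera, thing): "bbox" ([left, top, width, height] in pixels, round what is visible of it).
- pinpoint(camera, thing): "point" ([column, row] in pixels: a listed point, or the origin of a listed thing).
The state is a dict: "time_s": time; "joint_positions": joint angles; "joint_vel": joint speeds; "joint_torque": joint torques, N m; "eef_pos": TCP position; "tool_rot": TCP orientation; "wrist_force": force on the tool from outside, world axes, zero at the start; "ft_torque": the same for the moment, N m; "width": finger opening in m; "finger_force": force on a finger pad.
Only numpy, scipy, OpenCV 4.12 (cv2) and the standard library are available. Lean on these libraries where they do the work, as an engineer would, in place of code of your own. Each camera call takes 0.05 s, during which the arm holds its last target. There are 200 camera calls.

## Working session

There is one attempt and no reset: what is moved stays moved. The work goes in short steps, Python scripts to look and compute and a tool call to move; the robot and the scene stay as the last step left them, time stands still between calls to the robot, and variables do not carry over. Pictures are saved under pics/ and viewed, at most 10 in all, crops included, and the job is handed in when it is done.

Besides the shell and the picture viewer there is one more tool, called after "Emit:" as name([rows], argument=value, ...), one row to a line, values as JSON. play_rows: Moves the arm, as the interface text tells. Its arguments: {"type":"object","properties":{"motion":{"type":"array","items":{"type":"object","properties":{"x":{"type":"number"},"y":{"type":"number"},"z":{"type":"number"},"wx":{"type":"number"},"wy":{"type":"number"},"wz":{"type":"number"},"jaw":{"type":"number"}}}},"grip_force":{"type":"number"}},"required":["motion"]}

```bash
mkdir -p pics; ls; cat > h.py <<'E'
import numpy as np, cv2
from bench import status, get_image, camera_params, r, search_frame, pinpoint
def K(c):
    p=camera_params(c); f=200/np.tan(np.radians(p["vfov"])/2)
    return np.array([[f,0,p["cx"]],[0,f,p["cy"]],[0,0,1]]),np.array(p["R"]),np.array(p["t"])
def ray(P,px):
    k,R,t=P; d=R.T@np.linalg.inv(k)@np.array([px[0],px[1],1.]); return -R.T@t,d/np.linalg.norm(d)
def onz(P,px,z):
    o,d=ray(P,px); return o+d*(z-o[2])/d[2]
def proj(P,X):
    k,R,t=P; c=np.atleast_2d(X)@R.T+t; q=c@k.T; return q[:,:2]/q[:,2:]
def tri(obs):
    A=np.zeros((3,3));b=np.zeros(3)
    for P,px in obs:
        o,d=ray(P,px);M=np.eye(3)-np.outer(d,d);A+=M;b+=M@o
    return np.linalg.solve(A,b)
E
python3 - <<'E'
from h import *
for c in ("scene","side"):
    im=get_image(c); cv2.imwrite(f"pics/{c}0.png",im[:,:,::-1])
    P=K(c); print(c,"cam",np.round(ray(P,(0,0))[0],3), camera_params(c)["vfov"])
    for n in "card card_grip card_tip bay deck bin spot riser".split():
        for q in pinpoint(c,n)[:3]: print(c,n,np.round(q["point"]),round(q["p"],2), np.round(onz(P,q["point"],0),3))
print(status.read_state())
E
```

```text
pics
scene cam [ 0.919 -0.729  1.187] 49.75584888744718
scene card [183. 282.] 0.85 [ 0.322 -0.556  0.   ]
scene card [453. 141.] 0.7 [0.776 0.356 0.   ]
scene card [347. 242.] 0.68 [ 0.659 -0.188  0.   ]
scene card_grip [217. 371.] 0.93 [ 0.564 -0.693  0.   ]
scene card_grip [180. 294.] 0.75 [ 0.34  -0.587  0.   ]
scene card_grip [469. 140.] 0.67 [0.822 0.386 0.   ]
scene card_tip [228. 316.] 0.88 [ 0.496 -0.564  0.   ]
scene card_tip [425. 141.] 0.88 [0.692 0.301 0.   ]
scene card_tip [320. 232.] 0.84 [ 0.571 -0.204  0.   ]
scene deck [384. 124.] 0.78 [0.532 0.297 0.   ]
scene bin [383. 154.] 0.73 [0.593 0.171 0.   ]
scene spot [272. 255.] 0.75 [ 0.491 -0.348  0.   ]
scene riser [352. 233.] 0.71 [ 0.659 -0.153  0.   ]
scene riser [273. 254.] 0.45 [ 0.493 -0.343  0.   ]
side cam [ 0.276 -0.868  1.021] 54.14541612897494
side card [324. 110.] 0.94 [0.769 0.341 0.   ]
side card [353. 214.] 0.87 [ 0.671 -0.189  0.   ]
side card [284. 358.] 0.73 [ 0.323 -0.553  0.   ]
side card_grip [334. 101.] 0.98 [0.83 0.39 0.  ]
side card_grip [300. 368.] 0.88 [ 0.354 -0.589  0.   ]
side card_grip [3
[... 617 characters left out ...]
ons': array([-1.45513157,  0.47697598,  0.02238392,  1.55539969, -0.01150664,
        1.10928185, -0.08309702]), 'joint_vel': array([ 0.00060835, -0.00078757,  0.00169734, -0.00071206, -0.00066046,
        0.00011954, -0.00065499]), 'joint_torque': array([ 1.39732765e-03, -5.96323371e+01,  1.60683844e+00, -2.81549370e+01,
        1.24632605e-02,  1.56867754e-03,  1.21975245e-05]), 'eef_pos': array([0.14977022, 0.65819849, 0.23132384]), 'tool_rot': array([ 1.11652484e-01,  9.93747313e-01,  3.21619898e-05, -1.27925394e-05]), 'wrist_force': array([-0.07943438,  0.03813667,  0.02163429]), 'ft_torque': array([0.02229071, 0.01256819, 0.0123626 ]), 'finger_force': 0.0, 'width': 0.08541194892849444}
```

View pics/scene0.png

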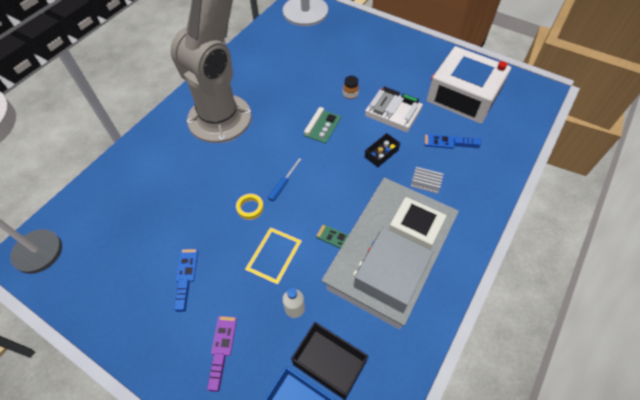

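View pics/side0.png

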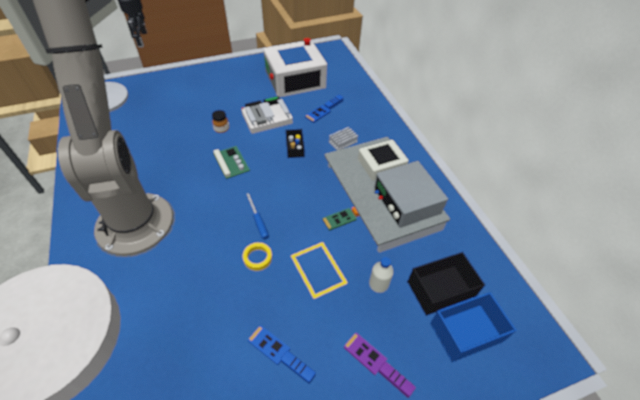

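The green card's blade shows at scene (332,237) and side (341,217), with its brass edge towards the robot. The blue cards at scene (453,141) and (185,280) and the purple one at (222,350) are look-alikes. The small bin is at scene (383,150), the deck at (395,107) and the outline at (272,255). The large black tray at (330,360) isn't the parts bin.

```bash
python3 - <<'E'
from h import *
P={c:K(c) for c in("scene","side")}
for c in P: get_image(c)
for n in "screwdriver dispenser board heatsink jar tape_roll".split():
    a=[pinpoint(c,n)[:1] for c in P]
    if all(a): 
        print(n,[round(x[0]["p"],2) for x in a],np.round(tri([(P[c],x[0]["point"]) for c,x in zip(P,a)]),3))
    else: print(n,a)
for n,a in dict(bin=((383,154),(293,150)),spot=((272,255),(320,270)),tip=((320,232),(325,222)),sdtip=((300,160),(249,195)),sdend=((272,198),(266,236)),
  riserL=((385,181),(327,160)),riserR=((327,283),(380,245)),tape=((249,206),(257,256))).items():
    print(n,np.round(tri(list(zip(P.values(),a))),3))
# yellow outline corners
for c in P:
    im=get_image(c); h=cv2.cvtColor(im,cv2.COLOR_RGB2HSV); m=cv2.inRange(h,(20,100,120),(35,255,255))
    for q in cv2.findContours(m,cv2.RETR_EXTERNAL,cv2.CHAIN_APPROX_NONE)[0]:
        if cv2.contourArea(q)>300:
            b=cv2.approxPolyDP(q,5,True)[:,0]; print(c,cv2.contourArea(q),[list(np.round(onz(P[c],x,0)[:2],3)) for x in b][:6])
w=camera_params("wrist"); s=status.read_state()
from scipy.spatial.transform import Rotation as Ro
T=Ro.from_quat(s["tool_rot"]).as_matrix(); Rw=np.array(w["R"]);o=-Rw.T@np.array(w["t"])
print("wristcam in tool",np.round(T.T@(o-s["eef_pos"]),3),np.round(Rw@T,2),w["vfov"],s["time_s"])
print(np.round(T,3))
E
```

```text
screwdriver [0.75, 0.52] [ 0.368 -0.08  -0.025]
dispenser [0.69, 0.96] [ 0.632 -0.441 -0.002]
board [0.65, 0.92] [ 0.336  0.183 -0.009]
heatsink [0.87, 0.74] [0.764 0.125 0.03 ]
jar [0.84, 0.66] [ 0.348  0.367 -0.004]
tape_roll [0.96, 0.66] [ 0.332 -0.24  -0.008]
bin [ 0.585  0.194 -0.032]
spot [ 0.494 -0.351  0.008]
tip [ 0.571 -0.201  0.006]
sdtip [ 0.367 -0.01   0.01 ]
sdend [ 0.377 -0.187  0.011]
riserL [0.663 0.043 0.036]
riserR [ 0.686 -0.346  0.036]
tape [ 0.333 -0.251  0.015]
scene 1563.5 [[np.float64(0.434), np.float64(-0.278)], [np.float64(0.45), np.float64(-0.422)], [np.float64(0.554), np.float64(-0.409)], [np.float64(0.536), np.float64(-0.263)]]
scene 480.0 [[np.float64(0.295), np.float64(-0.211)], [np.float64(0.303), np.float64(-0.278)], [np.float64(0.364), np.float64(-0.275)], [np.float64(0.355), np.float64(-0.214)]]
side 1610.5 [[np.float64(0.534), np.float64(-0.262)], [np.float64(0.434), np.float64(-0.272)], [np.float64(0.451), np.float64(-0.422)], [np.float64(0.553), np.float64(-0.409)]]
side 570.0 [[np.float64(0.337), np.float64(-0.193)], [np.float64(0.293), np.float64(-0.234)], [np.float64(0.331), np.float64(-0.287)], [np.float64(0.376), np.float64(-0.234)]]
wristcam in tool [ 0.083  0.    -0.143] [[-0.    1.    0.  ]
 [-0.95 -0.   -0.32]
 [-0.32 -0.    0.95]] 66.57484261616868 1.7
[[-0.975  0.222  0.   ]
 [ 0.222  0.975  0.   ]
 [ 0.     0.    -1.   ]]
```

Emit:
play_rows([
  {"wz":-6.4},
  {"wz":-6.4},
  {"x":-3.2,"y":-3.4,"z":-0.2},
  {"x":-3.2,"y":-3.4,"z":-0.2},
  {"x":-3.2,"y":-3.4,"z":-0.2},
  {"x":-3.2,"y":-3.4,"z":-0.2},
  {"x":-3.2,"y":-3.4,"z":-0.2},
  {"x":-3.2,"y":-3.4,"z":-0.2},
  {"x":-3.2,"y":-3.4,"z":-0.2},
  {"x":-3.2,"y":-3.4,"z":-0.2},
])

```text
invalid input
```

Emit:
play_rows([
  {"x":-3.2,"y":-3.4,"z":-0.2},
  {"x":-3.2,"y":-3.4,"z":-0.2},
  {"x":-3.2,"y":-3.4,"z":-0.2},
  {"x":-3.2,"y":-3.4,"z":-0.2},
  {"x":-3.2,"y":-3.4,"z":-0.2},
  {},
  {},
])

```text
invalid input
```

```bash
python3 - <<'E'
from h import *
np.savez("pw1.npz",*K("wrist"))
im=get_image("wrist"); P=K("wrist"); cv2.imwrite("pics/w1.png",im[:,:,::-1])
for n in "bin deck bay".split():
    for q in pinpoint("wrist",n)[:2]: print(n,np.round(q["point"]),round(q["p"],2),np.round(onz(P,q["point"],0),3))
E
```

```text
(no output)
```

View pics/w1.png

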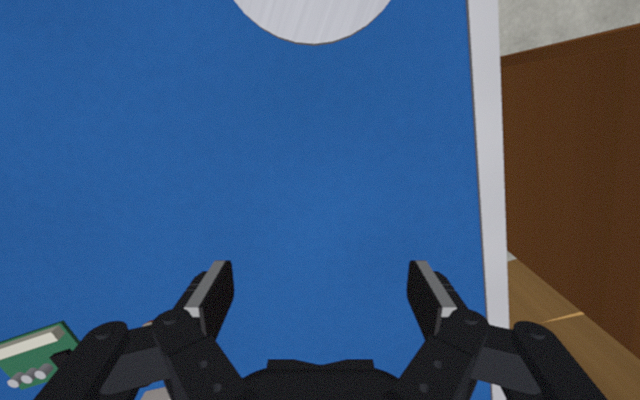

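The wrist picture shows only the bare mat and the fingers because the arm hasn't moved yet. The call was refused, so I'll retry with every field filled in.

Emit:
play_rows([
  {"x":0,"y":0,"z":0,"wx":0,"wy":0,"wz":-6.4,"jaw":1},
  {"x":0,"y":0,"z":0,"wx":0,"wy":0,"wz":-6.4,"jaw":1},
  {"x":-3.6,"y":-3.3,"z":-0.2,"wx":0,"wy":0,"wz":0,"jaw":1},
  {"x":-3.6,"y":-3.3,"z":-0.2,"wx":0,"wy":0,"wz":0,"jaw":1},
  {"x":-3.6,"y":-3.3,"z":-0.2,"wx":0,"wy":0,"wz":0,"jaw":1},
  {"x":-3.6,"y":-3.3,"z":-0.2,"wx":0,"wy":0,"wz":0,"jaw":1},
  {"x":-3.6,"y":-3.3,"z":-0.2,"wx":0,"wy":0,"wz":0,"jaw":1},
  {"x":-3.6,"y":-3.3,"z":-0.2,"wx":0,"wy":0,"wz":0,"jaw":1},
  {"x":-3.6,"y":-3.3,"z":-0.2,"wx":0,"wy":0,"wz":0,"jaw":1},
  {"x":-3.6,"y":-3.3,"z":-0.2,"wx":0,"wy":0,"wz":0,"jaw":1},
], grip_force=30)

```text
time_s: 2.9
eef_pos: [0.439, 0.3926, 0.2477]
tool_rot: [0.0, 1.0, 0.0, 0.0]
wrist_force: [0.2, -0.4, -0.7]
width: 0.0854
finger_force: 0.0
```

Emit:
play_rows([
  {"x":-3.6,"y":-3.3,"z":-0.2},
  {"x":-3.6,"y":-3.3,"z":-0.2},
  {"x":-3.6,"y":-3.3,"z":-0.2},
  {"x":-3.6,"y":-3.3,"z":-0.2},
  {"x":-3.6,"y":-3.3,"z":-0.2},
  {"x":0},
  {"x":0},
])

```text
invalid input
```

Emit:
play_rows([
  {"x":-3.6,"y":-3.3,"z":-0.2,"wx":0,"wy":0,"wz":0,"jaw":1},
  {"x":-3.6,"y":-3.3,"z":-0.2,"wx":0,"wy":0,"wz":0,"jaw":1},
  {"x":-3.6,"y":-3.3,"z":-0.2,"wx":0,"wy":0,"wz":0,"jaw":1},
  {"x":-3.6,"y":-3.3,"z":-0.2,"wx":0,"wy":0,"wz":0,"jaw":1},
  {"x":-3.6,"y":-3.3,"z":-0.2,"wx":0,"wy":0,"wz":0,"jaw":1},
  {"x":0,"y":0,"z":0,"wx":0,"wy":0,"wz":0,"jaw":1},
])

```text
time_s: 3.5
eef_pos: [0.6228, 0.2204, 0.2577]
tool_rot: [0.006, 1.0, -0.002, 0.002]
wrist_force: [0.1, -0.8, 0.3]
width: 0.0857
finger_force: 0.0
```

```bash
python3 - <<'E'
from h import *
P=K("wrist"); im=get_image("wrist"); cv2.imwrite("pics/w2.png",im[:,:,::-1]); np.save("w2.npy",np.array([P[0],P[1],np.tile(P[2],(3,1))]))
for n in "bin deck bay".split():
    for q in pinpoint("wrist",n)[:2]: print(n,np.round(q["point"]),round(q["p"],2),np.round(onz(P,q["point"],0),3))
print(status.read_state()["eef_pos"])
E
```

```text
bin [281. 136.] 0.72 [0.587 0.17  0.   ]
deck [386.  89.] 0.86 [0.532 0.302 0.   ]
[0.61674607 0.23033184 0.25707012]
```

View pics/w2.png

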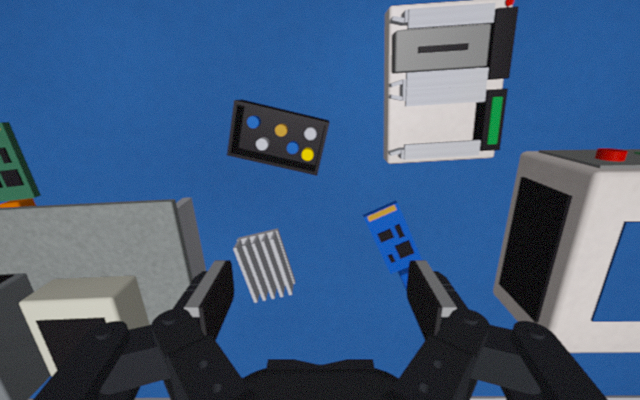

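This view shows the bin at (279,137) and the deck front at column 388. The open bay is the lower one at (440,125), with its green connector strip at (494,120). The blue look-alike is at (395,240) and the green card's edge is at far left. Now I'll measure with the arm settled.

```bash
cat >> h.py <<'E'
def rect(mask):
    cs=cv2.findContours(mask,cv2.RETR_EXTERNAL,cv2.CHAIN_APPROX_NONE)[0]
    return max(cs,key=cv2.contourArea)
def fitrect(P,cnt,z):
    pts=np.array([onz(P,p,z)[:2] for p in cnt[:,0]])*1000
    (c,s,a)=cv2.minAreaRect(pts.astype(np.float32)); return np.array(c)/1000,np.array(s),a
E
python3 - <<'E'
from h import *
s0=status.read_state()["eef_pos"]
P=K("wrist"); im=get_image("wrist"); s1=status.read_state()["eef_pos"]; print(s0,s1)
cv2.imwrite("pics/w3.png",im[:,:,::-1])
g=cv2.cvtColor(im,cv2.COLOR_RGB2HSV)
m=np.zeros(im.shape[:2],np.uint8); roi=np.s_[70:200,205:350]
m[roi]=(g[roi][:,:,2]<75).astype(np.uint8)*255
m=cv2.morphologyEx(m,cv2.MORPH_CLOSE,np.ones((3,3)))
c=cv2.convexHull(rect(m)); print(cv2.boundingRect(c)); print("bin",fitrect(P,c,.042))
ap=cv2.approxPolyDP(c,4,True)[:,0]; print(ap.tolist(),[np.round(onz(P,p,.042)[:2],3).tolist() for p in ap])
# deck white outline
m=np.zeros_like(m); roi=np.s_[0:190,370:520]; m[roi]=((g[roi][:,:,1]<60)&(g[roi][:,:,2]>90)).astype(np.uint8)*255
c=rect(m); ap=cv2.approxPolyDP(c,4,True)[:,0]
for p in ap: print("deck",p,[np.round(onz(P,p,z)[:2],3).tolist() for z in (.03,.054)])
big=cv2.resize(im[60:190,360:520],None,fx=5,fy=4.6,interpolation=cv2.INTER_CUBIC) if 0 else cv2.resize(im[60:180,360:520],(800,600),interpolation=cv2.INTER_CUBIC)
cv2.imwrite("pics/bay1.png",big[:,:,::-1])
E
```

```text
[0.61674607 0.23033184 0.25707012] [0.61650204 0.23076355 0.25715627]
(219, 105, 101, 76)
bin (array([0.58406836, 0.170617  ]), array([108.11872101,  65.73400879]), 76.30548858642578)
[[226, 106], [318, 126], [307, 179], [219, 159]] [[0.543, 0.126], [0.565, 0.229], [0.627, 0.215], [0.603, 0.111]]
deck [496   8] [[0.444, 0.417], [0.45, 0.405]]
deck [381  15] [[0.451, 0.296], [0.456, 0.292]]
deck [376  44] [[0.478, 0.292], [0.482, 0.288]]
deck [379 169] [[0.618, 0.304], [0.612, 0.299]]
deck [483 163] [[0.61, 0.432], [0.605, 0.419]]
deck [483 158] [[0.604, 0.431], [0.599, 0.418]]
deck [470 159] [[0.605, 0.415], [0.6, 0.403]]
deck [462 142] [[0.584, 0.402], [0.581, 0.391]]
deck [465 113] [[0.551, 0.4], [0.55, 0.389]]
deck [474 110] [[0.547, 0.41], [0.547, 0.399]]
deck [477  98] [[0.534, 0.412], [0.534, 0.4]]
deck [491  98] [[0.534, 0.428], [0.534, 0.415]]
deck [492  88] [[0.523, 0.427], [0.524, 0.414]]
deck [477  88] [[0.523, 0.41], [0.524, 0.398]]
deck [477  77] [[0.512, 0.408], [0.513, 0.396]]
deck [469  76] [[0.511, 0.399], [0.512, 0.388]]
deck [475  74] [[0.509, 0.405], [0.51, 0.394]]
deck [483  21] [[0.456, 0.405], [0.461, 0.394]]
deck [501  18] [[0.453, 0.424], [0.459, 0.411]]
deck [494  15] [[0.451, 0.416], [0.456, 0.404]]
```

View pics/bay1.png

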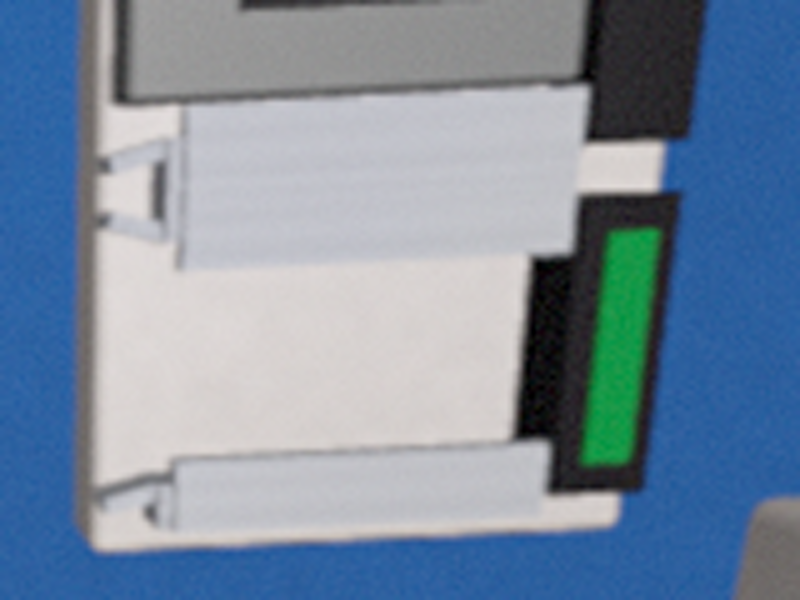

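Emit:
play_rows([
  {"x":0,"y":0,"z":0,"wx":0,"wy":0,"wz":8.58,"jaw":1},
  {"x":0,"y":0,"z":0,"wx":0,"wy":0,"wz":8.58,"jaw":1},
  {"x":0,"y":0,"z":0,"wx":0,"wy":0,"wz":8.58,"jaw":1},
  {"x":0,"y":0,"z":0,"wx":0,"wy":0,"wz":8.58,"jaw":1},
  {"x":0,"y":0,"z":0,"wx":0,"wy":0,"wz":8.58,"jaw":1},
  {"x":0,"y":0,"z":0,"wx":0,"wy":0,"wz":8.58,"jaw":1},
  {"x":0,"y":0,"z":0,"wx":0,"wy":0,"wz":8.58,"jaw":1},
  {"x":0,"y":0,"z":0,"wx":0,"wy":0,"wz":8.58,"jaw":1},
  {"x":0,"y":0,"z":0,"wx":0,"wy":0,"wz":8.58,"jaw":1},
  {"x":0,"y":0,"z":0,"wx":0,"wy":0,"wz":8.58,"jaw":1},
])

```text
time_s: 4.75
eef_pos: [0.6165, 0.231, 0.2573]
tool_rot: [0.682, 0.731, 0.0, -0.001]
wrist_force: [-0.1, -0.6, -0.8]
width: 0.0856
finger_force: 0.0
```

Emit:
play_rows([
  {"x":0,"y":0,"z":0,"wx":0,"wy":0,"wz":8.58,"jaw":1},
  {"x":0,"y":0,"z":0,"wx":0,"wy":0,"wz":8.58,"jaw":1},
  {"x":-3.2,"y":-1,"z":3,"wx":0,"wy":0,"wz":0,"jaw":1},
  {"x":-3.2,"y":-1,"z":3,"wx":0,"wy":0,"wz":0,"jaw":1},
  {"x":0,"y":0,"z":4,"wx":0,"wy":0,"wz":0,"jaw":1},
  {"x":0,"y":0,"z":0,"wx":0,"wy":0,"wz":0,"jaw":1},
  {"x":0,"y":0,"z":0,"wx":0,"wy":0,"wz":0,"jaw":1},
])

```text
time_s: 5.45
eef_pos: [0.5834, 0.173, 0.1577]
tool_rot: [0.782, 0.624, -0.0, -0.0]
wrist_force: [0.6, 0.4, 0.6]
width: 0.0853
finger_force: 0.0
```

```bash
cat >> h.py <<'E'
from scipy.spatial.transform import Rotation as Ro
def pose():
    s=status.read_state(); T=Ro.from_quat(s["tool_rot"]).as_matrix()
    return s,T,np.degrees(np.arctan2(T[1,0],T[0,0]))
def go(x,y,z):
    s,T,yaw=pose(); print("t",round(s["time_s"],2),"pos",np.round(s["eef_pos"],4),"yaw",round(yaw,2),"tilt",np.round(T[:2,2],4),"F",np.round(s["wrist_force"],1),"w",round(s["width"],4),"-> tool cm",np.round(T.T@(np.array([x,y,z])-s["eef_pos"])*100,2))
E
python3 - <<'E'
from h import *
P=K("wrist"); im=get_image("wrist"); go(.584,.1706,.006)
cv2.imwrite("pics/w4.png",im[:,:,::-1])
c=[onz(P,p,.042) for p in ()]
for X in [(0.543,.126,.042),(.565,.229,.042),(.627,.215,.042),(.603,.111,.042)]: print(np.round(proj(P,np.array(X))[0]))
E
```

```text
t 5.5 pos [0.5846 0.1731 0.1588] yaw 77.16 tilt [0.0017 0.0012] F [-0.5 -0.3  1.3] w 0.0855 -> tool cm [-0.28 -0.02 15.28]
[290. 251.]
[284. 138.]
[360. 138.]
[355. 252.]
```

View pics/w4.png

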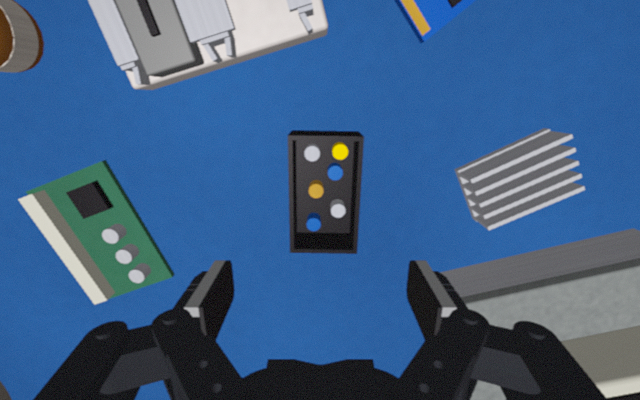

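The bin sits square between the fingers with rim corners at (289,132), (363,133), (357,252) and (290,252), so I'm descending to grip it. The green item at left (100,235) is the control board.

Emit:
play_rows([
  {"x":0,"y":0.2,"z":4.5,"wx":0,"wy":0,"wz":0,"jaw":1},
  {"x":0,"y":0,"z":4.5,"wx":0,"wy":0,"wz":0,"jaw":1},
  {"x":0,"y":0,"z":3.5,"wx":0,"wy":0,"wz":0,"jaw":1},
  {"x":0,"y":0,"z":2.5,"wx":0,"wy":0,"wz":0,"jaw":1},
  {"x":0,"y":0,"z":0,"wx":0,"wy":0,"wz":0,"jaw":1},
  {"x":0,"y":0,"z":0,"wx":0,"wy":0,"wz":0,"jaw":0.5},
  {"x":0,"y":0,"z":0,"wx":0,"wy":0,"wz":0,"jaw":0.5},
  {"x":0,"y":0,"z":0,"wx":0,"wy":0,"wz":0,"jaw":0.5},
  {"x":0,"y":0,"z":0,"wx":0,"wy":0,"wz":0,"jaw":0.5},
  {"x":0,"y":0,"z":0,"wx":0,"wy":0,"wz":0,"jaw":0.5},
], grip_force=30)

```text
time_s: 6.5
eef_pos: [0.5879, 0.1716, 0.0099]
tool_rot: [0.782, 0.623, 0.002, 0.001]
wrist_force: [-0.3, 0.4, 8.1]
width: 0.0635
finger_force: 35.1
```

```bash
python3 - <<'E'
from h import *
go(.47,-.05,.0086); s,T,y=pose(); print(s["finger_force"])
a=np.radians(77.2);x=np.array([np.cos(a),np.sin(a)]);yy=np.array([np.sin(a),-np.cos(a)])
for d in [(.0045,-.2),(.0185,-.093)]: print(np.dot(d,x)*100,np.dot(d,yy)*100)
E
```

```text
t 6.5 pos [0.5879 0.1716 0.0099] yaw 77.03 tilt [0.0044 0.0021] F [-0.3  0.4  8.1] w 0.0635 -> tool cm [-24.24  -6.52   0.03]
35.1322478055954
-19.40329026218251 4.8697871618268485
-8.659024274445724 3.864427333326337
```

Emit:
play_rows([
  {"x":-2.4,"y":-0.65,"z":0,"wx":0,"wy":0,"wz":0,"jaw":0.5},
  {"x":-2.4,"y":-0.65,"z":0,"wx":0,"wy":0,"wz":0,"jaw":0.5},
  {"x":-2.4,"y":-0.65,"z":0,"wx":0,"wy":0,"wz":0,"jaw":0.5},
  {"x":-2.4,"y":-0.65,"z":0,"wx":0,"wy":0,"wz":0,"jaw":0.5},
  {"x":-2.4,"y":-0.65,"z":0,"wx":0,"wy":0,"wz":0,"jaw":0.5},
  {"x":-2.4,"y":-0.65,"z":0,"wx":0,"wy":0,"wz":0,"jaw":0.5},
  {"x":-2.4,"y":-0.65,"z":0,"wx":0,"wy":0,"wz":0,"jaw":0.5},
  {"x":-2.4,"y":-0.65,"z":0,"wx":0,"wy":0,"wz":0,"jaw":0.5},
  {"x":-2.4,"y":-0.65,"z":0,"wx":0,"wy":0,"wz":0,"jaw":0.5},
  {"x":-2.4,"y":-0.65,"z":0,"wx":0,"wy":0,"wz":0,"jaw":0.5},
])

```text
time_s: 7.5
eef_pos: [0.4726, -0.0475, 0.0099]
tool_rot: [0.782, 0.623, 0.004, 0.002]
wrist_force: [3.0, 6.1, 12.4]
width: 0.0636
finger_force: 35.8
```

Emit:
play_rows([
  {"x":-1.94,"y":0.49,"z":0,"wx":0,"wy":0,"wz":0,"jaw":0.5},
  {"x":-1.94,"y":0.49,"z":0,"wx":0,"wy":0,"wz":0,"jaw":0.5},
  {"x":-1.94,"y":0.49,"z":0,"wx":0,"wy":0,"wz":0,"jaw":0.5},
  {"x":-1.94,"y":0.49,"z":0,"wx":0,"wy":0,"wz":0,"jaw":0.5},
  {"x":-1.94,"y":0.49,"z":0,"wx":0,"wy":0,"wz":0,"jaw":0.5},
  {"x":-1.94,"y":0.49,"z":0,"wx":0,"wy":0,"wz":0,"jaw":0.5},
  {"x":-1.94,"y":0.49,"z":0,"wx":0,"wy":0,"wz":0,"jaw":0.5},
  {"x":-1.94,"y":0.49,"z":0,"wx":0,"wy":0,"wz":0,"jaw":0.5},
  {"x":-1.94,"y":0.49,"z":0,"wx":0,"wy":0,"wz":0,"jaw":0.5},
  {"x":-1.94,"y":0.49,"z":0,"wx":0,"wy":0,"wz":0,"jaw":0.5},
])

```text
time_s: 8.5
eef_pos: [0.4753, -0.2469, 0.0098]
tool_rot: [0.782, 0.624, 0.003, -0.0]
wrist_force: [-1.0, 9.8, 16.3]
width: 0.0634
finger_force: 36.3
```

Emit:
play_rows([
  {"x":0,"y":0,"z":0,"wx":0,"wy":0,"wz":-3.9,"jaw":0.5},
  {"x":0,"y":0,"z":0,"wx":0,"wy":0,"wz":-3.9,"jaw":0.5},
  {"x":0,"y":0,"z":0,"wx":0,"wy":0,"wz":-3.9,"jaw":0.5},
  {"x":0,"y":0,"z":0,"wx":0,"wy":0,"wz":-3.9,"jaw":0.5},
  {"x":0,"y":0,"z":0,"wx":0,"wy":0,"wz":-3.9,"jaw":0.5},
  {"x":0,"y":0,"z":0,"wx":0,"wy":0,"wz":0,"jaw":0.5},
])

```text
time_s: 9.1
eef_pos: [0.4748, -0.2492, 0.0098]
tool_rot: [0.665, 0.747, 0.001, 0.002]
wrist_force: [-0.2, 1.1, 12.3]
width: 0.0637
finger_force: 35.6
```

```bash
python3 - <<'E'
from h import *
go(.4935,-.343,.0095)
P=K("wrist"); im=get_image("wrist"); cv2.imwrite("pics/w5.png",im[:,:,::-1])
h=cv2.cvtColor(im,cv2.COLOR_RGB2HSV); m=cv2.inRange(h,(20,100,100),(35,255,255))
c=rect(m); print(cv2.boundingRect(c))
E
```

```text
t 9.1 pos [ 0.4748 -0.2492  0.0098] yaw 96.64 tilt [ 0.0045 -0.0008] F [-0.2  1.1 12.3] w 0.0637 -> tool cm [-9.53  0.77  0.05]
(0, 156, 140, 167)
```

Emit:
play_rows([
  {"x":-1.9,"y":0.15,"z":0,"wx":0,"wy":0,"wz":0,"jaw":0.5},
  {"x":-1.9,"y":0.15,"z":0,"wx":0,"wy":0,"wz":0,"jaw":0.5},
  {"x":-1.9,"y":0.15,"z":0,"wx":0,"wy":0,"wz":0,"jaw":0.5},
  {"x":-1.9,"y":0.15,"z":0,"wx":0,"wy":0,"wz":0,"jaw":0.5},
  {"x":-1.9,"y":0.15,"z":0,"wx":0,"wy":0,"wz":0,"jaw":0.5},
  {"x":0,"y":0,"z":0,"wx":0,"wy":0,"wz":0,"jaw":0.5},
  {"x":0,"y":0,"z":0,"wx":0,"wy":0,"wz":0,"jaw":0.5},
])

```text
time_s: 9.85
eef_pos: [0.4925, -0.3454, 0.0097]
tool_rot: [0.666, 0.746, -0.0, 0.003]
wrist_force: [0.4, -4.5, 7.4]
width: 0.0636
finger_force: 34.9
```

```bash
python3 - <<'E'
from h import *
go(.4935,-.343,.0095)
for c in ("scene","side"):
    P=K(c); im=get_image(c); h=cv2.cvtColor(im,cv2.COLOR_RGB2HSV)
    m=cv2.inRange(h,(20,100,120),(35,255,255)); hull=max(cv2.findContours(m,0,1)[0],key=lambda q:cv2.minAreaRect(q)[1][0]*cv2.minAreaRect(q)[1][1])
    print(c,"spot",fitrect(P,hull,0),cv2.boundingRect(hull))
    x,y,w,hh=cv2.boundingRect(hull); crop=im[max(y-15,0):y+hh+15,x-15:x+w+15]
    cv2.imwrite(f"pics/{c}5.png",cv2.resize(crop,None,fx=4,fy=4,interpolation=cv2.INTER_CUBIC)[:,:,::-1])
    for q in pinpoint(c,"bin")[:2]: print(np.round(q["point"]),q["p"],onz(P,q["point"],0))
a,b=[cv2.resize(cv2.imread(f"pics/{c}5.png"),(390,390)) for c in ("scene","side")]
cv2.imwrite("pics/pair5.png",np.hstack([a,b]))
E
```

```text
t 9.85 pos [ 0.4925 -0.3454  0.0097] yaw 96.43 tilt [ 0.0047 -0.0049] F [ 0.4 -4.5  7.4] w 0.0636 -> tool cm [0.23 0.13 0.02]
scene spot (array([ 0.49351468, -0.34322821]), array([106.31569672, 152.59236145]), 6.961735725402832) (246, 233, 55, 50)
[271. 254.] 0.63 [ 0.48667056 -0.34774482  0.        ]
side spot (array([ 0.49263318, -0.34214133]), array([107.18190765, 152.23944092]), 6.667359828948975) (292, 255, 55, 43)
[317. 270.] 0.88 [ 0.48662721 -0.34492593  0.        ]
```

View pics/pair5.png

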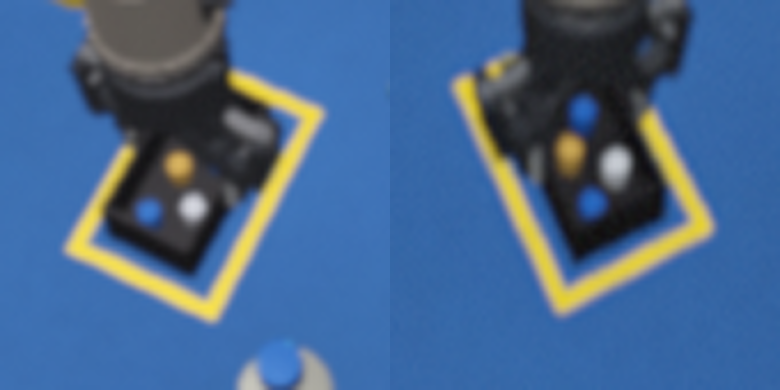

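The crops show the bin inside the outline, lined up with margin on all sides. I'm releasing it and lifting to check from above.

Emit:
play_rows([
  {"x":0,"y":0,"z":0,"wx":0,"wy":0,"wz":0,"jaw":1},
  {"x":0,"y":0,"z":0,"wx":0,"wy":0,"wz":0,"jaw":1},
  {"x":0,"y":0,"z":0,"wx":0,"wy":0,"wz":0,"jaw":1},
  {"x":0,"y":0,"z":0,"wx":0,"wy":0,"wz":0,"jaw":1},
  {"x":0,"y":0,"z":-3,"wx":0,"wy":0,"wz":0,"jaw":1},
  {"x":0,"y":0,"z":-4.5,"wx":0,"wy":0,"wz":0,"jaw":1},
  {"x":0,"y":0,"z":-4.5,"wx":0,"wy":0,"wz":0,"jaw":1},
  {"x":0,"y":0,"z":-4.5,"wx":0,"wy":0,"wz":0,"jaw":1},
  {"x":0,"y":0,"z":-4.5,"wx":0,"wy":0,"wz":0,"jaw":1},
  {"x":0,"y":0,"z":0,"wx":0,"wy":0,"wz":0,"jaw":1},
])

```text
time_s: 11.05
eef_pos: [0.4937, -0.3444, 0.2238]
tool_rot: [0.666, 0.746, 0.001, 0.005]
wrist_force: [0.8, -0.7, 0.9]
width: 0.0853
finger_force: 0.0
```

```bash
python3 - <<'E'
from h import *
go(.62,-.2,.22)
P=K("wrist"); im=get_image("wrist"); cv2.imwrite("pics/w6.png",im[:,:,::-1])
h=cv2.cvtColor(im,cv2.COLOR_RGB2HSV)
m=cv2.inRange(h,(18,100,100),(36,255,255)); hull=max(cv2.findContours(m,0,1)[0],key=lambda q:cv2.minAreaRect(q)[1][0]*cv2.minAreaRect(q)[1][1])
print("spot",fitrect(P,hull,0),cv2.boundingRect(hull))
x,y,w,hh=cv2.boundingRect(hull)
d=np.zeros_like(m); sl=np.s_[y+4:min(y+hh-4,255),x+4:x+w-4]; d[sl]=(h[sl][:,:,2]<75)*255
d=cv2.morphologyEx(d,cv2.MORPH_CLOSE,np.ones((3,3))); c=cv2.convexHull(rect(d)); print("bin",fitrect(P,c,.042),cv2.boundingRect(c))
for n in("card","card_tip","card_grip"):
    for q in pinpoint("wrist",n)[:2]: print(n,np.round(q["point"]),round(q["p"],2),np.round(onz(P,q["point"],0),3))
E
```

```text
t 11.05 pos [ 0.4937 -0.3444  0.2238] yaw 96.49 tilt [ 0.01  -0.005] F [ 0.8 -0.7  0.9] w 0.0853 -> tool cm [12.92 14.18  0.44]
spot (array([ 0.49278299, -0.34306311]), array([108.14015198, 154.19328308]), 7.102130889892578) (270, 100, 95, 126)
bin (array([ 0.491729  , -0.34312195]), array([ 61.85939026, 108.91330719]), 6.211885929107666) (288, 124, 59, 98)
card [330. 366.] 0.94 [ 0.547 -0.658  0.   ]
card [182. 295.] 0.8 [ 0.322 -0.548  0.   ]
card_tip [400.  48.] 0.86 [ 0.567 -0.203  0.   ]
card_tip [137. 241.] 0.78 [ 0.265 -0.47   0.   ]
```

View pics/w6.png

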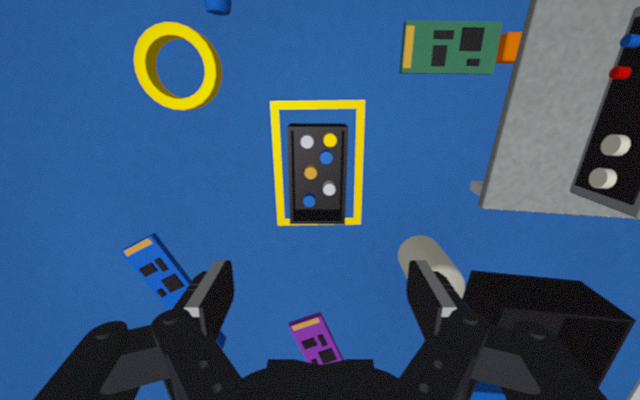

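The bin lies centred in the outline: blade-side check gives under 1 mm offset and 0.9° off. The green card's blade is at (402–500, 20–74), with the brass edge at (408,46) and its orange handle stub at (510,46) under the riser. The blue card at (155,265) and the purple one at (315,340) don't fit. Next I'll fit the blade and enlarge it to confirm.

```bash
python3 - <<'E'
from h import *
P=K("wrist"); im=cv2.imread("pics/w6.png")[:,:,::-1]; h=cv2.cvtColor(np.ascontiguousarray(im),cv2.COLOR_RGB2HSV)
m=np.zeros(im.shape[:2],np.uint8); roi=np.s_[5:90,385:540]
hh=h[roi]; m[roi]=(((hh[:,:,0]<90)&(hh[:,:,1]>60))|(hh[:,:,2]<60)).astype(np.uint8)*255
o=np.zeros_like(m); o[roi]=cv2.inRange(hh,(5,180,150),(15,255,255)); 
m[:,501:]=0; m=cv2.morphologyEx(m,cv2.MORPH_OPEN,np.ones((3,3))); c=cv2.convexHull(rect(m))
print(cv2.boundingRect(c),"blade",fitrect(P,c,.010)); print([ (p.tolist(),np.round(onz(P,p,.01)[:2],4).tolist()) for p in cv2.approxPolyDP(c,4,True)[:,0]])
print("orange",cv2.boundingRect(rect(o)))
cv2.imwrite("pics/card_crop.png",cv2.resize(im[5:90,385:540],(790,433),interpolation=cv2.INTER_CUBIC)[:,:,::-1])
E
```

```text
(401, 21, 100, 53) blade (array([ 0.61017047, -0.19494635]), array([103.37058258,  48.37271881]), 6.363892555236816)
[([500, 22], [0.6519, -0.1668]), ([500, 62], [0.663, -0.2026]), ([492, 73], [0.6578, -0.2139]), ([401, 72], [0.5621, -0.2238]), ([406, 21], [0.5578, -0.1765])]
orange (502, 57, 2, 3)
```

View pics/card_crop.png

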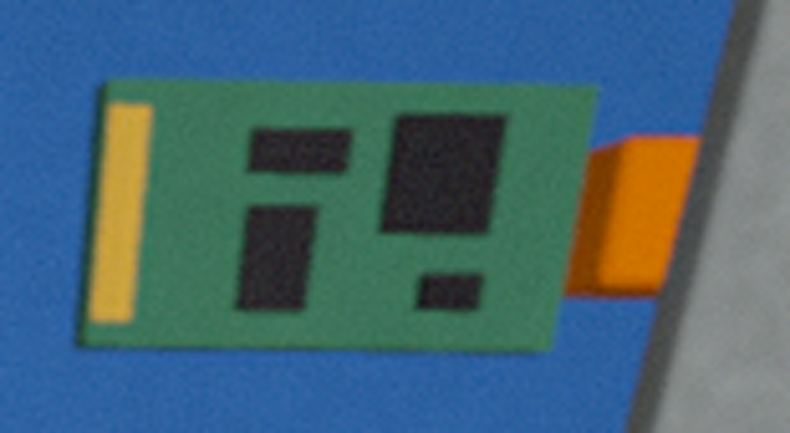

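The crop confirms it: green blade, brass edge at left, chips up, orange handle at right under the riser. The other two cards are blue and purple. Moving above it.

Emit:
play_rows([
  {"x":0,"y":0,"z":0,"wx":0,"wy":0,"wz":-8.1,"jaw":1},
  {"x":0,"y":0,"z":0,"wx":0,"wy":0,"wz":-8.1,"jaw":1},
  {"x":0,"y":0,"z":0,"wx":0,"wy":0,"wz":-8.1,"jaw":1},
  {"x":0,"y":0,"z":0,"wx":0,"wy":0,"wz":-8.1,"jaw":1},
  {"x":0,"y":0,"z":0,"wx":0,"wy":0,"wz":-8.1,"jaw":1},
  {"x":0,"y":0,"z":0,"wx":0,"wy":0,"wz":-8.1,"jaw":1},
  {"x":0,"y":0,"z":0,"wx":0,"wy":0,"wz":-8.1,"jaw":1},
  {"x":0,"y":0,"z":0,"wx":0,"wy":0,"wz":-8.1,"jaw":1},
  {"x":0,"y":0,"z":0,"wx":0,"wy":0,"wz":-8.1,"jaw":1},
  {"x":0,"y":0,"z":0,"wx":0,"wy":0,"wz":-8.1,"jaw":1},
])

```text
time_s: 12.25
eef_pos: [0.4899, -0.3415, 0.2151]
tool_rot: [0.019, 1.0, 0.001, -0.002]
wrist_force: [0.3, -1.6, -0.2]
width: 0.0854
finger_force: 0.0
```

Emit:
play_rows([
  {"x":0,"y":0,"z":0,"wx":0,"wy":0,"wz":-8.1,"jaw":1},
  {"x":-3.1,"y":3.4,"z":0,"wx":0,"wy":0,"wz":0,"jaw":1},
  {"x":-3.1,"y":3.4,"z":0,"wx":0,"wy":0,"wz":0,"jaw":1},
  {"x":-3.1,"y":3.4,"z":0,"wx":0,"wy":0,"wz":0,"jaw":0.75},
  {"x":-3.1,"y":3.4,"z":0,"wx":0,"wy":0,"wz":0,"jaw":0.75},
  {"x":0,"y":0,"z":4,"wx":0,"wy":0,"wz":0,"jaw":0.75},
  {"x":0,"y":0,"z":4,"wx":0,"wy":0,"wz":0,"jaw":0.75},
  {"x":0,"y":0,"z":0,"wx":0,"wy":0,"wz":0,"jaw":0.75},
  {"x":0,"y":0,"z":0,"wx":0,"wy":0,"wz":0,"jaw":0.75},
])

```text
time_s: 13.15
eef_pos: [0.5998, -0.1947, 0.1361]
tool_rot: [-0.049, 0.999, 0.001, -0.002]
wrist_force: [-0.1, -0.7, 0.8]
width: 0.0638
finger_force: 0.0
```

```bash
python3 - <<'E'
from h import *
P=K("wrist"); im=get_image("wrist"); cv2.imwrite("pics/w7.png",im[:,:,::-1]); h=cv2.cvtColor(im,cv2.COLOR_RGB2HSV)
m=cv2.inRange(h,(40,70,50),(92,255,255)); m[265:]=0; m=cv2.morphologyEx(m,cv2.MORPH_CLOSE,np.ones((25,25)))
c=cv2.convexHull(rect(m)); print(cv2.boundingRect(c),"green",fitrect(P,c,.010)); ap=cv2.approxPolyDP(c,4,True)[:,0]
print([(p.tolist(),np.round(onz(P,p,.01)[:2],4).tolist()) for p in ap])
go(.605,-.195,.02)
for n in("card_tip","card"):
    for q in pinpoint("wrist",n)[:2]: print(n,np.round(q["point"]),round(q["p"],2),np.round(onz(P,q["point"],0.005),4))
E
```

```text
(287, 157, 55, 101) green (array([ 0.61695789, -0.19788576]), array([100.08080292,  49.06454468]), 5.700344562530518)
[([340, 157], [0.565, -0.1796]), ([339, 256], [0.6633, -0.169]), ([291, 257], [0.6689, -0.2163]), ([287, 158], [0.5704, -0.2264])]
t 13.2 pos [ 0.6011 -0.1952  0.1378] yaw -174.43 tilt [-0.0001 -0.    ] F [ 0.4 -0.1  0.4] w 0.0642 -> tool cm [-0.39 -0.02 11.78]
card_tip [312. 158.] 0.67 [ 0.5693 -0.2045  0.005 ]
card [316. 252.] 0.72 [ 0.6641 -0.1917  0.005 ]
```

Emit:
play_rows([
  {"x":-1.35,"y":-0.4,"z":3,"wx":0,"wy":0,"wz":0,"jaw":0.75},
  {"x":0,"y":0,"z":4,"wx":0,"wy":0,"wz":0,"jaw":0.75},
  {"x":0,"y":0,"z":3.6,"wx":0,"wy":0,"wz":0,"jaw":0.75},
  {"x":0,"y":0,"z":2,"wx":0,"wy":0,"wz":0,"jaw":0.75},
  {"x":0,"y":0,"z":0,"wx":0,"wy":0,"wz":0,"jaw":0.75},
])

```text
time_s: 13.8
eef_pos: [0.6135, -0.1972, 0.0098]
tool_rot: [-0.049, 0.999, 0.0, -0.002]
wrist_force: [0.5, 0.1, 0.3]
width: 0.0639
finger_force: 0.0
```

Emit:
play_rows([
  {"x":0,"y":0,"z":0.3,"wx":0,"wy":0,"wz":0,"jaw":0.75},
  {"x":0,"y":0,"z":0.3,"wx":0,"wy":0,"wz":0,"jaw":0.75},
  {"x":0,"y":0,"z":0,"wx":0,"wy":0,"wz":0,"jaw":0.75},
])

```text
time_s: 14.1
eef_pos: [0.6158, -0.1977, 0.0067]
tool_rot: [-0.049, 0.999, -0.0, 0.001]
wrist_force: [0.8, 0.0, -0.6]
width: 0.064
finger_force: 0.0
```

Emit:
play_rows([
  {"x":0,"y":0,"z":0.3,"wx":0,"wy":0,"wz":0,"jaw":0.7},
  {"x":0,"y":0,"z":0.2,"wx":0,"wy":0,"wz":0,"jaw":0.7},
  {"x":0,"y":0,"z":0,"wx":0,"wy":0,"wz":0,"jaw":0.7},
])

```text
time_s: 14.4
eef_pos: [0.6146, -0.1973, 0.0002]
tool_rot: [-0.049, 0.999, 0.0, -0.0]
wrist_force: [0.2, -0.3, 0.1]
width: 0.0595
finger_force: 0.0
```

Emit:
play_rows([
  {"x":0,"y":0,"z":0.2,"wx":0,"wy":0,"wz":0,"jaw":0.7},
  {"x":0,"y":0,"z":0,"wx":0,"wy":0,"wz":0,"jaw":0.7},
])

```text
time_s: 14.6
eef_pos: [0.6146, -0.1972, -0.002]
tool_rot: [-0.049, 0.999, 0.0, -0.0]
wrist_force: [-0.1, -0.7, -1.0]
width: 0.0598
finger_force: 0.0
```

Emit:
play_rows([
  {"x":0,"y":0,"z":0,"wx":0,"wy":0,"wz":0,"jaw":0.4},
  {"x":0,"y":0,"z":0,"wx":0,"wy":0,"wz":0,"jaw":0.4},
  {"x":0,"y":0,"z":0,"wx":0,"wy":0,"wz":0,"jaw":0.4},
  {"x":0,"y":0,"z":0,"wx":0,"wy":0,"wz":0,"jaw":0.4},
], grip_force=30)

```text
time_s: 15.0
eef_pos: [0.6148, -0.1974, -0.0016]
tool_rot: [-0.049, 0.999, -0.0, 0.0]
wrist_force: [-0.2, -0.6, 1.8]
width: 0.0493
finger_force: 31.7
```

Emit:
play_rows([
  {"x":1.3,"y":0,"z":0,"wx":0,"wy":0,"wz":0,"jaw":0.4},
  {"x":2.3,"y":0,"z":0,"wx":0,"wy":0,"wz":0,"jaw":0.4},
  {"x":2.3,"y":0,"z":0,"wx":0,"wy":0,"wz":0,"jaw":0.4},
  {"x":2.3,"y":0,"z":0,"wx":0,"wy":0,"wz":0,"jaw":0.4},
  {"x":2.3,"y":0,"z":0,"wx":0,"wy":0,"wz":0,"jaw":0.4},
  {"x":1.5,"y":0,"z":0,"wx":0,"wy":0,"wz":0,"jaw":0.4},
  {"x":1,"y":0,"z":0,"wx":0,"wy":0,"wz":0,"jaw":0.4},
  {"x":0,"y":0,"z":0,"wx":0,"wy":0,"wz":0,"jaw":0.4},
  {"x":0,"y":0,"z":0,"wx":0,"wy":0,"wz":0,"jaw":0.4},
])

```text
time_s: 15.9
eef_pos: [0.486, -0.21, -0.0017]
tool_rot: [-0.049, 0.999, 0.0, 0.0]
wrist_force: [0.2, 0.8, -1.1]
width: 0.0489
finger_force: 31.5
```

Emit:
play_rows([
  {"x":0,"y":0,"z":0,"wx":0,"wy":0,"wz":0,"jaw":0.75},
  {"x":0,"y":0,"z":0,"wx":0,"wy":0,"wz":0,"jaw":0.75},
  {"x":0,"y":0,"z":0,"wx":0,"wy":0,"wz":0,"jaw":0.75},
  {"x":0,"y":0,"z":-3,"wx":0,"wy":0,"wz":0,"jaw":0.75},
  {"x":-2,"y":0,"z":-4,"wx":0,"wy":0,"wz":0,"jaw":0.75},
  {"x":-2.5,"y":0,"z":-4,"wx":0,"wy":0,"wz":0,"jaw":0.75},
  {"x":-2.5,"y":0,"z":-3,"wx":0,"wy":0,"wz":0,"jaw":0.75},
  {"x":-2.5,"y":0,"z":0,"wx":0,"wy":0,"wz":0,"jaw":0.75},
  {"x":0,"y":0,"z":0,"wx":0,"wy":0,"wz":0,"jaw":0.75},
  {"x":0,"y":0,"z":0,"wx":0,"wy":0,"wz":0,"jaw":0.75},
])

```text
time_s: 16.9
eef_pos: [0.5796, -0.2004, 0.1377]
tool_rot: [-0.049, 0.999, 0.0, -0.001]
wrist_force: [0.3, 0.6, -0.8]
width: 0.0638
finger_force: 0.0
```

```bash
python3 - <<'E'
from h import *
P=K("wrist"); im=get_image("wrist"); cv2.imwrite("pics/w8.png",im[:,:,::-1]); h=cv2.cvtColor(im,cv2.COLOR_RGB2HSV)
m=cv2.inRange(h,(40,70,50),(92,255,255)); m[265:]=0; m=cv2.morphologyEx(m,cv2.MORPH_CLOSE,np.ones((25,25)))
c=cv2.convexHull(rect(m)); print(cv2.boundingRect(c),"green",fitrect(P,c,.010))
o=cv2.inRange(h,(5,150,90),(16,255,255)); c=cv2.convexHull(rect(o)); print("orange",cv2.boundingRect(c),fitrect(P,c,.024)); 
for n in("card_grip","card","card_tip"):
    for q in pinpoint("wrist",n)[:1]: print(n,np.round(q["point"]),round(q["p"],2),np.round(onz(P,q["point"],0.012 if n=="card_grip" else 0),4))
go(.58,-.2,.02)
E
```

```text
(289, 20, 63, 128) green (array([ 0.48907465, -0.20904968]), array([98.98505402, 49.35725021]), 5.344263076782227)
orange (304, 148, 31, 97) (array([ 0.58145758, -0.20054211]), array([89.39696503, 26.29937553]), 5.59736967086792)
card_grip [320. 197.] 0.62 [ 0.5841 -0.1997  0.012 ]
card [321. 147.] 0.97 [ 0.5393 -0.2031  0.    ]
card_tip [318.  21.] 0.85 [ 0.4389 -0.2155  0.    ]
t 17.1 pos [ 0.5786 -0.2011  0.1376] yaw -174.43 tilt [-0.0019  0.0002] F [-0.4 -0.3  0.3] w 0.0642 -> tool cm [-0.18  0.09 11.76]
```

Emit:
play_rows([
  {"x":-0.7,"y":4.5,"z":-0.3,"wx":0,"wy":0,"wz":0,"jaw":0.75},
  {"x":-0.7,"y":4.5,"z":-0.3,"wx":0,"wy":0,"wz":0,"jaw":0.75},
  {"x":-0.7,"y":4.5,"z":-0.3,"wx":0,"wy":0,"wz":0,"jaw":0.75},
  {"x":-0.7,"y":4.5,"z":-0.3,"wx":0,"wy":0,"wz":0,"jaw":0.75},
  {"x":-0.7,"y":4.5,"z":-0.3,"wx":0,"wy":0,"wz":0,"jaw":0.75},
  {"x":-0.7,"y":4.5,"z":-0.3,"wx":0,"wy":0,"wz":0,"jaw":0.75},
  {"x":-0.7,"y":4.5,"z":-0.3,"wx":0,"wy":0,"wz":0,"jaw":0.75},
  {"x":-0.7,"y":4.5,"z":-0.3,"wx":0,"wy":0,"wz":0,"jaw":0.75},
  {"x":-0.7,"y":4.5,"z":-0.3,"wx":0,"wy":0,"wz":0,"jaw":0.75},
  {"x":-0.7,"y":4.5,"z":-0.3,"wx":0,"wy":0,"wz":0,"jaw":0.75},
])

```text
time_s: 18.1
eef_pos: [0.605, 0.2549, 0.1681]
tool_rot: [-0.049, 0.999, -0.0, -0.0]
wrist_force: [-0.2, -0.5, -0.1]
width: 0.064
finger_force: 0.0
```

Emit:
play_rows([
  {"x":-0.7,"y":4.5,"z":-0.3,"wx":0,"wy":0,"wz":0,"jaw":0.75},
  {"x":-0.7,"y":4,"z":-0.3,"wx":0,"wy":0,"wz":0,"jaw":0.75},
  {"x":0,"y":0,"z":0,"wx":0,"wy":0,"wz":0,"jaw":0.75},
  {"x":0,"y":0,"z":0,"wx":0,"wy":0,"wz":0,"jaw":0.75},
  {"x":0,"y":0,"z":0,"wx":0,"wy":0,"wz":0,"jaw":0.75},
])

```text
time_s: 18.6
eef_pos: [0.6114, 0.3376, 0.1738]
tool_rot: [-0.048, 0.999, -0.001, -0.0]
wrist_force: [1.4, -1.5, -0.1]
width: 0.064
finger_force: 0.0
```

```bash
python3 - <<'E'
from h import *
import pickle
go(.58,-.2,.137)
P=K("wrist"); im=get_image("wrist"); pickle.dump(P,open("P9","wb")); cv2.imwrite("pics/w9.png",im[:,:,::-1])
for n in("bay","deck"):
    for q in pinpoint("wrist",n)[:2]: print(n,np.round(q["point"],1),round(q["p"],2),np.round(onz(P,q["point"],0.03 if n=="bay" else 0),4))
d0=np.array([.5345,.300]); a=np.radians(92.7)
def dk(x,y,z): return [d0[0]+x*np.cos(a)-y*np.sin(a),d0[1]+x*np.sin(a)+y*np.cos(a),z]
pts=[dk(0,-.085,.03),dk(0,.085,.03),dk(.13,-.085,.03),dk(.015,-.038-.021,.051),dk(.015,-.038+.021,.051),dk(.1,-.038-.021,.051),dk(.1,-.038+.021,.051),dk(0,-.038,.03),dk(.1,-.038,.03)]
pp=proj(P,np.array(pts)); print(np.round(pp))
x0,y0=np.maximum(pp.min(0)-25,0).astype(int);x1,y1=np.minimum(pp.max(0)+25,[640,400]).astype(int)
print(x0,y0,x1,y1); s=min(790/(x1-x0),590/(y1-y0)); print("scale",s)
o=cv2.resize(im[y0:y1,x0:x1],None,fx=s,fy=s,interpolation=cv2.INTER_CUBIC)
for q in pp: cv2.drawMarker(o,tuple(int(v) for v in (q-[x0,y0])*s),(255,0,0),cv2.MARKER_CROSS,10,1)
cv2.imwrite("pics/bay9.png",o[:,:,::-1])
E
```

```text
t 18.6 pos [0.6114 0.3376 0.1738] yaw -174.5 tilt [-0.0005 -0.0019] F [ 1.4 -1.5 -0.1] w 0.064 -> tool cm [  8.28 -53.2    3.78]
[[285. 192.]
 [287. -10.]
 [416. 198.]
 [300. 172.]
 [301. 123.]
 [394. 176.]
 [401. 128.]
 [286. 144.]
 [392. 149.]]
259 0 441 222
scale 2.6576576576576576
```

View pics/bay9.png

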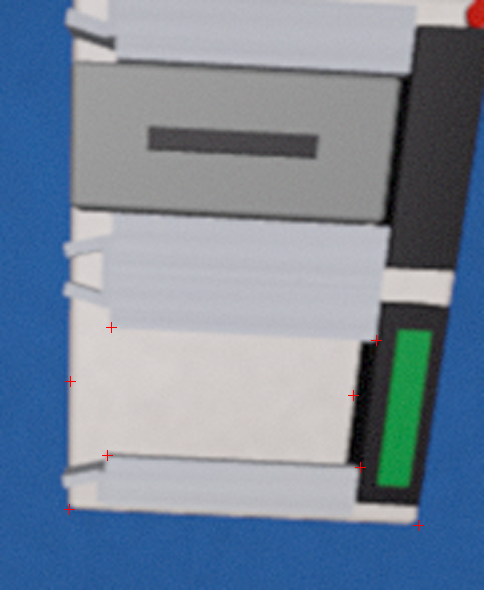

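The predicted deck points sit on the picture's edges to within about a pixel: lips at (111,327) and (107,456), front at column 70, connector at (352,395). So the bay origin is (0.5725, 0.3018) with a heading of 92.7°. Going back to grasp the handle.

Emit:
play_rows([
  {"x":0.67,"y":-4.43,"z":0.3,"wx":0,"wy":0,"wz":0,"jaw":0.75},
  {"x":0.67,"y":-4.43,"z":0.3,"wx":0,"wy":0,"wz":0,"jaw":0.75},
  {"x":0.67,"y":-4.43,"z":0.3,"wx":0,"wy":0,"wz":0,"jaw":0.75},
  {"x":0.67,"y":-4.43,"z":0.3,"wx":0,"wy":0,"wz":0,"jaw":0.75},
  {"x":0.67,"y":-4.43,"z":0.3,"wx":0,"wy":0,"wz":0,"jaw":0.75},
  {"x":0.67,"y":-4.43,"z":0.3,"wx":0,"wy":0,"wz":0,"jaw":0.75},
  {"x":0.67,"y":-4.43,"z":0.3,"wx":0,"wy":0,"wz":0,"jaw":0.75},
  {"x":0.67,"y":-4.43,"z":0.3,"wx":0,"wy":0,"wz":0,"jaw":0.75},
  {"x":0.67,"y":-4.43,"z":0.3,"wx":0,"wy":0,"wz":0,"jaw":0.75},
  {"x":0.67,"y":-4.43,"z":0.3,"wx":0,"wy":0,"wz":0,"jaw":0.75},
])

```text
time_s: 19.75
eef_pos: [0.5871, -0.1104, 0.1445]
tool_rot: [-0.048, 0.999, -0.0, 0.0]
wrist_force: [0.7, -0.5, 0.7]
width: 0.0639
finger_force: 0.0
```

Emit:
play_rows([
  {"x":0.67,"y":-4.43,"z":0.3,"wx":0,"wy":0,"wz":0,"jaw":0.75},
  {"x":0.67,"y":-4.43,"z":0.3,"wx":0,"wy":0,"wz":0,"jaw":0.75},
  {"x":0,"y":0,"z":0,"wx":0,"wy":0,"wz":0,"jaw":0.75},
  {"x":0,"y":0,"z":0,"wx":0,"wy":0,"wz":0,"jaw":0.75},
  {"x":0,"y":0,"z":0,"wx":0,"wy":0,"wz":0,"jaw":0.75},
])

```text
time_s: 20.25
eef_pos: [0.5832, -0.1959, 0.1384]
tool_rot: [-0.049, 0.999, 0.0, 0.0]
wrist_force: [0.4, 0.6, 0.9]
width: 0.0636
finger_force: 0.0
```

```bash
python3 - <<'E'
from h import *
P=K("wrist"); im=get_image("wrist"); h=cv2.cvtColor(im,cv2.COLOR_RGB2HSV)
m=cv2.inRange(h,(40,70,50),(92,255,255)); m[265:]=0; m=cv2.morphologyEx(m,cv2.MORPH_CLOSE,np.ones((25,25)))
c=cv2.convexHull(rect(m)); print(cv2.boundingRect(c),"green",fitrect(P,c,.010))
o=cv2.inRange(h,(5,150,90),(16,255,255)); c=cv2.convexHull(rect(o)); print("orange",cv2.boundingRect(c),fitrect(P,c,.024)); 
go(.583,-.2,.004)
E
```

```text
(283, 14, 64, 129) green (array([ 0.48904962, -0.20905029]), array([98.90830994, 49.35375214]), 5.319108009338379)
orange (300, 150, 31, 91) (array([ 0.58443195, -0.1999702 ]), array([83.98816681, 26.02100563]), 4.420754432678223)
t 20.3 pos [ 0.5834 -0.1954  0.1384] yaw -174.28 tilt [0.0003 0.001 ] F [ 0.3  0.2 -0.3] w 0.0641 -> tool cm [ 0.09 -0.47 13.44]
```

Emit:
play_rows([
  {"x":0,"y":-0.45,"z":4,"wx":0,"wy":0,"wz":0,"jaw":0.75},
  {"x":0,"y":0,"z":4,"wx":0,"wy":0,"wz":0,"jaw":0.75},
  {"x":0,"y":0,"z":3.5,"wx":0,"wy":0,"wz":0,"jaw":0.75},
  {"x":0,"y":0,"z":1.9,"wx":0,"wy":0,"wz":0,"jaw":0.75},
  {"x":0,"y":0,"z":0,"wx":0,"wy":0,"wz":0,"jaw":0.75},
  {"x":0,"y":0,"z":0,"wx":0,"wy":0,"wz":0,"jaw":0.45},
  {"x":0,"y":0,"z":0,"wx":0,"wy":0,"wz":0,"jaw":0.2},
  {"x":0,"y":0,"z":0,"wx":0,"wy":0,"wz":0,"jaw":0.1},
  {"x":0,"y":0,"z":0,"wx":0,"wy":0,"wz":0,"jaw":0.1},
  {"x":0,"y":0,"z":0,"wx":0,"wy":0,"wz":0,"jaw":0.1},
], grip_force=60)

```text
time_s: 21.3
eef_pos: [0.5852, -0.2016, 0.0063]
tool_rot: [-0.049, 0.999, -0.0, 0.002]
wrist_force: [-0.1, 1.4, 7.1]
width: 0.0264
finger_force: 60.2
```

Emit:
play_rows([
  {"x":0,"y":0,"z":0,"wx":0,"wy":0,"wz":0,"jaw":0.1},
  {"x":0,"y":0,"z":0,"wx":0,"wy":0,"wz":0,"jaw":0.1},
])

```text
time_s: 21.5
eef_pos: [0.5852, -0.2016, 0.0063]
tool_rot: [-0.049, 0.999, -0.0, 0.002]
wrist_force: [-1.5, 0.9, 7.5]
width: 0.0264
finger_force: 60.2
```

Emit:
play_rows([
  {"x":0,"y":0,"z":-2,"wx":0,"wy":0,"wz":0,"jaw":0.1},
  {"x":0,"y":0,"z":-4,"wx":0,"wy":0,"wz":0,"jaw":0.1},
  {"x":0,"y":0,"z":-4,"wx":0,"wy":0,"wz":0,"jaw":0.1},
  {"x":0,"y":0,"z":0,"wx":0,"wy":0,"wz":8.45,"jaw":0.1},
  {"x":0,"y":0,"z":0,"wx":0,"wy":0,"wz":8.45,"jaw":0.1},
  {"x":0,"y":0,"z":0,"wx":0,"wy":0,"wz":8.45,"jaw":0.1},
  {"x":0,"y":0,"z":0,"wx":0,"wy":0,"wz":8.45,"jaw":0.1},
  {"x":0,"y":0,"z":0,"wx":0,"wy":0,"wz":8.45,"jaw":0.1},
  {"x":0,"y":0,"z":0,"wx":0,"wy":0,"wz":8.45,"jaw":0.1},
  {"x":0,"y":0,"z":0,"wx":0,"wy":0,"wz":8.45,"jaw":0.1},
])

```text
time_s: 22.5
eef_pos: [0.5837, -0.2014, 0.105]
tool_rot: [0.453, 0.891, 0.0, 0.0]
wrist_force: [-0.5, 0.5, -1.3]
width: 0.0267
finger_force: 59.2
```

Emit:
play_rows([
  {"x":0,"y":0,"z":0,"wx":0,"wy":0,"wz":8.45,"jaw":0.1},
  {"x":0,"y":0,"z":0,"wx":0,"wy":0,"wz":8.45,"jaw":0.1},
  {"x":0,"y":0,"z":0,"wx":0,"wy":0,"wz":8.45,"jaw":0.1},
  {"x":0,"y":0,"z":0,"wx":0,"wy":0,"wz":8.45,"jaw":0.1},
  {"x":0,"y":0,"z":0,"wx":0,"wy":0,"wz":0,"jaw":0.1},
  {"x":0,"y":0,"z":0,"wx":0,"wy":0,"wz":0,"jaw":0.1},
])

```text
time_s: 23.1
eef_pos: [0.5837, -0.2013, 0.1046]
tool_rot: [0.689, 0.725, 0.0, 0.0]
wrist_force: [0.2, 0.6, -0.9]
width: 0.0265
finger_force: 59.3
```

```bash
cat >> h.py <<'E'
def card():
    P=K("wrist"); im=get_image("wrist"); s,T,yaw=pose(); h=cv2.cvtColor(im,cv2.COLOR_RGB2HSV)
    cv2.imwrite("pics/last.png",im[:,:,::-1])
    m=cv2.inRange(h,(40,70,50),(92,255,255)); m[265:]=0; m=cv2.morphologyEx(m,cv2.MORPH_CLOSE,np.ones((25,25)))
    c=cv2.convexHull(rect(m)); z=s["eef_pos"][2]-.0063
    print("box",cv2.boundingRect(c)); f=fitrect(P,c,z+.01); print("blade",f, "origin est along",[p.tolist() for p in cv2.approxPolyDP(c,6,True)[:,0]])
    d=f[0]-s["eef_pos"][:2]; print("in tool xy",np.round(T[:2,:2].T@d,4))
E
python3 - <<'E'
from h import *
go(.5806,.1304,.11); card()
E
```

```text
t 23.1 pos [ 0.5837 -0.2013  0.1046] yaw 92.91 tilt [ 0.0003 -0.0001] F [ 0.2  0.6 -0.9] w 0.0265 -> tool cm [33.14  1.38 -0.54]
box (260, 0, 126, 181)
blade (array([ 0.57981287, -0.11824718]), array([49.66418457, 73.28585052]), 2.4331417083740234) origin est along [[385, 0], [373, 179], [269, 179], [260, 0]]
in tool xy [0.0832 0.0004]
```

Emit:
play_rows([
  {"x":4.1,"y":0.16,"z":0,"wx":0,"wy":0,"wz":0,"jaw":0.1},
  {"x":4.1,"y":0.16,"z":0,"wx":0,"wy":0,"wz":0,"jaw":0.1},
  {"x":4.1,"y":0.16,"z":0,"wx":0,"wy":0,"wz":0,"jaw":0.1},
  {"x":4.1,"y":0.16,"z":0,"wx":0,"wy":0,"wz":0,"jaw":0.1},
  {"x":4.1,"y":0.16,"z":0,"wx":0,"wy":0,"wz":0,"jaw":0.1},
  {"x":4.1,"y":0.16,"z":0,"wx":0,"wy":0,"wz":0,"jaw":0.1},
  {"x":4.1,"y":0.16,"z":0,"wx":0,"wy":0,"wz":0,"jaw":0.1},
  {"x":4.1,"y":0.16,"z":0,"wx":0,"wy":0,"wz":0,"jaw":0.1},
  {"x":0,"y":0,"z":3,"wx":0,"wy":0,"wz":0,"jaw":0.1},
  {"x":0,"y":0,"z":3,"wx":0,"wy":0,"wz":0,"jaw":0.1},
])

```text
time_s: 24.15
eef_pos: [0.5819, 0.1296, 0.0445]
tool_rot: [0.688, 0.726, 0.002, 0.0]
wrist_force: [-0.2, -1.0, -2.2]
width: 0.0268
finger_force: 59.3
```

Emit:
play_rows([
  {"x":0,"y":0,"z":0.65,"wx":0,"wy":0,"wz":0,"jaw":0.1},
  {"x":0,"y":0,"z":0,"wx":0,"wy":0,"wz":0,"jaw":0.1},
  {"x":0,"y":0,"z":0,"wx":0,"wy":0,"wz":0,"jaw":0.1},
  {"x":0,"y":0,"z":0,"wx":0,"wy":0,"wz":0,"jaw":0.1},
])

```text
time_s: 24.55
eef_pos: [0.5824, 0.1265, 0.0394]
tool_rot: [0.691, 0.723, 0.001, 0.001]
wrist_force: [0.6, 0.2, -1.6]
width: 0.0268
finger_force: 59.3
```

```bash
python3 - <<'E'
from h import *
go(.5806,.1304,.0383); card()
s,T,yaw=pose(); u=np.array([np.cos(np.radians(92.7)),np.sin(np.radians(92.7))]); n=np.array([u[1],-u[0]])
d=np.array([.5725,.3018])-s["eef_pos"][:2]; print("to bay along/right mm",d@u*1000,d@n*1000)
P=K("wrist"); b=np.array([.5725,.3018])
# lip edges, predicted pixels
for q in [(.015,-.021),(.015,.021),(.0,0)]:
    X=np.r_[b+q[0]*u+q[1]*n,.051 if q[1] else .03]; print(q,np.round(proj(P,X)[0],1))
E
```

```text
t 24.55 pos [0.5824 0.1265 0.0394] yaw 92.64 tilt [0.0025 0.0009] F [ 0.6  0.2 -1.6] w 0.0268 -> tool cm [ 0.39 -0.16  0.11]
box (259, 0, 127, 181)
blade (array([0.57885608, 0.20958983]), array([49.72104645, 73.38978577]), 2.1930079460144043) origin est along [[385, 0], [373, 179], [268, 179], [259, 0]]
in tool xy [0.083  0.0005]
to bay along/right mm 175.38769692920815 -1.4774405727219255
(0.015, -0.021) [ 243.4 -287.4]
(0.015, 0.021) [ 386.3 -287.5]
(0.0, 0) [ 316. -162.]
```

Emit:
play_rows([
  {"x":0,"y":-0.15,"z":0.1,"wx":0,"wy":0,"wz":-0.5,"jaw":0.1},
  {"x":1,"y":0,"z":0,"wx":0,"wy":0,"wz":0,"jaw":0.1},
  {"x":1,"y":0,"z":0,"wx":0,"wy":0,"wz":0,"jaw":0.1},
  {"x":1,"y":0,"z":0,"wx":0,"wy":0,"wz":0,"jaw":0.1},
  {"x":0,"y":0,"z":0,"wx":0,"wy":0,"wz":0,"jaw":0.1},
  {"x":0,"y":0,"z":0,"wx":0,"wy":0,"wz":0,"jaw":0.1},
])

```text
time_s: 25.2
eef_pos: [0.5779, 0.1573, 0.0367]
tool_rot: [0.687, 0.727, -0.0, -0.0]
wrist_force: [0.1, -0.2, -1.4]
width: 0.0266
finger_force: 59.3
```

Emit:
play_rows([
  {"x":1,"y":0,"z":0,"wx":0,"wy":0,"wz":0,"jaw":0.1},
  {"x":1,"y":0,"z":0,"wx":0,"wy":0,"wz":0,"jaw":0.1},
  {"x":1,"y":0,"z":0,"wx":0,"wy":0,"wz":0,"jaw":0.1},
  {"x":0,"y":0,"z":0,"wx":0,"wy":0,"wz":0,"jaw":0.1},
])

```text
time_s: 25.6
eef_pos: [0.5764, 0.1894, 0.0368]
tool_rot: [0.686, 0.727, 0.001, -0.0]
wrist_force: [0.5, 0.6, -1.1]
width: 0.0265
finger_force: 59.4
```

```bash
cat >> h.py <<'E'
def rel():
    s,T,yaw=pose(); u=np.array([np.cos(np.radians(92.7)),np.sin(np.radians(92.7))]); n=np.array([u[1],-u[0]])
    d=np.array([.5725,.3018])-s["eef_pos"][:2]; print("along to home/right mm",np.round([d@u*1000-46.6,d@n*1000],2)); go(.58,.26,.037)
    return s
E
python3 - <<'E'
from h import *
rel(); card()
E
```

```text
along to home/right mm [65.84  1.36]
t 25.6 pos [0.5764 0.1894 0.0368] yaw 93.32 tilt [0.0007 0.0015] F [ 0.5  0.6 -1.1] w 0.0265 -> tool cm [ 7.02  0.76 -0.01]
box (259, 0, 126, 181)
blade (array([0.57206555, 0.27241296]), array([49.89766312, 73.30300903]), 3.0014753341674805) origin est along [[384, 0], [373, 180], [269, 179], [259, 0]]
in tool xy [0.0844 0.0005]
```

Emit:
play_rows([
  {"x":0,"y":0.15,"z":-0.05,"wx":0,"wy":0,"wz":0.3,"jaw":0.1},
  {"x":1,"y":0,"z":0,"wx":0,"wy":0,"wz":0,"jaw":0.1},
  {"x":1,"y":0,"z":0,"wx":0,"wy":0,"wz":0,"jaw":0.1},
  {"x":1,"y":0,"z":0,"wx":0,"wy":0,"wz":0,"jaw":0.1},
  {"x":0,"y":0,"z":0,"wx":0,"wy":0,"wz":0,"jaw":0.1},
  {"x":0,"y":0,"z":0,"wx":0,"wy":0,"wz":0,"jaw":0.1},
])

```text
time_s: 26.25
eef_pos: [0.5761, 0.2171, 0.0372]
tool_rot: [0.689, 0.725, -0.0, -0.0]
wrist_force: [0.6, -0.4, -1.0]
width: 0.0265
finger_force: 59.4
```

```bash
python3 - <<'E'
from h import *
rel(); card()
E
```

```text
along to home/right mm [38.14  0.39]
t 26.25 pos [0.5761 0.2171 0.0372] yaw 92.93 tilt [-0.0002 -0.0001] F [ 0.6 -0.4 -1. ] w 0.0265 -> tool cm [4.26 0.61 0.02]
box (262, 0, 119, 181)
blade (array([0.57207892, 0.3000871 ]), array([49.64582825, 73.13330841]), 2.745131015777588) origin est along [[377, 0], [373, 179], [269, 179], [262, 70], [268, 0]]
in tool xy [0.0838 0.    ]
```

Emit:
play_rows([
  {"x":1,"y":0.02,"z":0,"wx":0,"wy":0,"wz":0,"jaw":0.1},
  {"x":1,"y":0.02,"z":0,"wx":0,"wy":0,"wz":0,"jaw":0.1},
  {"x":1,"y":0,"z":0,"wx":0,"wy":0,"wz":0,"jaw":0.1},
  {"x":0,"y":0,"z":0,"wx":0,"wy":0,"wz":0,"jaw":0.1},
  {"x":0,"y":0,"z":0,"wx":0,"wy":0,"wz":0,"jaw":0.1},
])

```text
time_s: 26.8
eef_pos: [0.575, 0.2471, 0.0372]
tool_rot: [0.689, 0.725, -0.0, -0.0]
wrist_force: [-0.2, 0.7, -0.7]
width: 0.0265
finger_force: 59.4
```

Emit:
play_rows([
  {"x":0.3,"y":0,"z":0,"wx":0,"wy":0,"wz":0,"jaw":0.1},
  {"x":0.3,"y":0,"z":0.05,"wx":0,"wy":0,"wz":0,"jaw":0.1},
  {"x":0,"y":0,"z":0,"wx":0,"wy":0,"wz":0,"jaw":0.1},
])

```text
time_s: 27.1
eef_pos: [0.5748, 0.253, 0.0367]
tool_rot: [0.689, 0.725, 0.0, -0.0]
wrist_force: [0.6, 0.0, -1.0]
width: 0.0263
finger_force: 59.4
```

```bash
python3 - <<'E'
from h import *
rel()
E
```

```text
along to home/right mm [ 2.24 -0.01]
t 27.1 pos [0.5748 0.253  0.0367] yaw 92.88 tilt [-0.0001  0.0002] F [ 0.6  0.  -1. ] w 0.0263 -> tool cm [ 0.67  0.55 -0.03]
```

Emit:
play_rows([
  {"x":0.15,"y":0,"z":0,"wx":0,"wy":0,"wz":0,"jaw":0.1},
  {"x":0.1,"y":0,"z":0,"wx":0,"wy":0,"wz":0,"jaw":0.1},
  {"x":0,"y":0,"z":0,"wx":0,"wy":0,"wz":0,"jaw":0.1},
])

```text
time_s: 27.4
eef_pos: [0.5749, 0.2544, 0.0368]
tool_rot: [0.689, 0.724, -0.0, 0.0]
wrist_force: [0.5, -2.3, -0.6]
width: 0.0269
finger_force: 59.4
```

Emit:
play_rows([
  {"x":0.1,"y":0,"z":0.03,"wx":0,"wy":0,"wz":0,"jaw":0.1},
  {"x":0,"y":0,"z":0,"wx":0,"wy":0,"wz":0,"jaw":0.1},
])

```text
time_s: 27.6
eef_pos: [0.5749, 0.2544, 0.0364]
tool_rot: [0.69, 0.724, -0.001, 0.001]
wrist_force: [0.1, -5.3, -0.1]
width: 0.0266
finger_force: 59.5
```

Emit:
play_rows([
  {"x":0.1,"y":0,"z":0.05,"wx":0,"wy":0,"wz":0,"jaw":0.1},
  {"x":0.1,"y":0,"z":0.05,"wx":0,"wy":0,"wz":0,"jaw":0.1},
  {"x":0.1,"y":0,"z":0,"wx":0,"wy":0,"wz":0,"jaw":0.1},
  {"x":0,"y":0,"z":0,"wx":0,"wy":0,"wz":0,"jaw":0.1},
])

```text
time_s: 28.0
eef_pos: [0.575, 0.2544, 0.0361]
tool_rot: [0.69, 0.724, -0.002, 0.001]
wrist_force: [-2.0, -12.0, 7.5]
width: 0.027
finger_force: 60.6
```

```bash
python3 - <<'E'
from h import *
rel(); card()
E
```

```text
along to home/right mm [ 0.85 -0.25]
t 28.0 pos [0.575  0.2544 0.0361] yaw 92.72 tilt [-0.0008 -0.0047] F [ -2.  -12.    7.5] w 0.027 -> tool cm [ 0.53  0.53 -0.09]
box (265, 0, 111, 181)
blade (array([0.57089478, 0.33733765]), array([49.62429428, 72.93426514]), 2.689873218536377) origin est along [[375, 0], [373, 179], [268, 179], [265, 0]]
in tool xy [ 0.083  -0.0001]
```

Emit:
play_rows([
  {"x":-0.25,"y":0,"z":-0.05,"wx":0,"wy":0,"wz":0,"jaw":0.1},
  {"x":0,"y":0,"z":0,"wx":0,"wy":0,"wz":0,"jaw":0.6},
  {"x":0,"y":0,"z":0,"wx":0,"wy":0,"wz":0,"jaw":0.6},
  {"x":0,"y":0,"z":0,"wx":0,"wy":0,"wz":0,"jaw":0.6},
  {"x":0,"y":0,"z":0,"wx":0,"wy":0,"wz":0,"jaw":0.6},
  {"x":0,"y":0,"z":-2,"wx":0,"wy":0,"wz":0,"jaw":0.6},
  {"x":0,"y":0,"z":-4,"wx":0,"wy":0,"wz":0,"jaw":0.6},
  {"x":0,"y":0,"z":-4,"wx":0,"wy":0,"wz":0,"jaw":0.6},
  {"x":0,"y":0,"z":0,"wx":0,"wy":0,"wz":0,"jaw":0.6},
  {"x":0,"y":0,"z":0,"wx":0,"wy":0,"wz":0,"jaw":0.6},
])

```text
time_s: 29.05
eef_pos: [0.5752, 0.2573, 0.137]
tool_rot: [0.689, 0.725, 0.001, 0.0]
wrist_force: [0.0, 0.2, -1.1]
width: 0.0512
finger_force: 0.0
```

```bash
python3 - <<'E'
from h import *
P=K("wrist"); im=get_image("wrist"); h=cv2.cvtColor(im,cv2.COLOR_RGB2HSV); cv2.imwrite("pics/end.png",im[:,:,::-1])
rel()
o=cv2.inRange(h,(5,150,90),(16,255,255)); c=cv2.convexHull(rect(o)); print("orange",cv2.boundingRect(c),fitrect(P,c,.054))
m=cv2.inRange(h,(60,60,50),(85,200,170)); m[265:]=0; m=cv2.morphologyEx(m,cv2.MORPH_CLOSE,np.ones((15,15))); c=rect(m); print(cv2.boundingRect(c),fitrect(P,c,.04))
u=np.array([-.0471,.9989]);n=np.array([.9989,.0471]);b=np.array([.5725,.3018])
for q in [(-.09,-.014,.054),(-.09,.014,.054),(0,-.025,.04),(0,.025,.04),(.1,0,.04)]: print(q,np.round(proj(P,np.r_[b+q[0]*u+q[1]*n,q[2]])[0],1))
for nme in("card","card_grip","card_tip"):
    for q in pinpoint("wrist",nme)[:1]: print(nme,np.round(q["point"],1),round(q["p"],2),np.round(onz(P,q["point"],{"card":.03,"card_grip":.042,"card_tip":.035}[nme]),4))
E
```

```text
along to home/right mm [-1.69  0.36]
t 29.1 pos [0.5743 0.2569 0.1357] yaw 92.9 tilt [-0.0004  0.0003] F [-0.  -0.1 -0.1] w 0.0508 -> tool cm [0.27 0.59 9.87]
orange (302, 152, 36, 108) (array([0.57440057, 0.25740875]), array([26.47644424, 89.75078583]), 2.41857647895813)
(289, 0, 63, 151) (array([0.57032129, 0.35224249]), array([ 48.68665314, 101.85965729]), 2.8290774822235107)
(-0.09, -0.014, 0.054) [302.6 259.7]
(-0.09, 0.014, 0.054) [336.1 259.8]
(0, -0.025, 0.04) [287.8 149.4]
(0, 0.025, 0.04) [351.4 149.5]
(0.1, 0, 0.04) [319.9   2.4]
card [557.  104.8] 0.71 [0.7565 0.3442 0.03  ]
card_grip [622.7  84. ] 0.83 [0.7912 0.3607 0.042 ]
card_tip [449.4 151.7] 0.61 [0.677  0.3043 0.035 ]
```

```bash
python3 -c "
from bench import r
print(r.sign_off())"
```

```text
the job is handed in; nothing more can be done
None
```

I slid the bin into the yellow outline (measured within about 1 mm and 1° of lined up). I then took the green card out from under the riser and slid it into the open bay until it stopped firmly against the connector, at about 12 N. I let go of it, confirmed its position in the wrist camera, and handed the job in at about 29 s.

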